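# Peel the top housing shell off its stack and hold it out over the issue ledge

## Task

Push the loose plywood board that carries the stack of nested green housing shells sideways until its whole edge sits flush against the fixed plywood board next to it. Then peel the top shell, which sticks in the one below, off the stack by one corner: raise that corner first while the opposite corner is still down, and leave the rest of the stack standing on its board, still flush. Finish holding the shell: keep it in the gripper, level and still, a hand's width or more above the middle of the empty end of the galvanised ledge, and do not put it down or disturb the lock, funnel and lens on the ledge.

Things in the scene. Friction and masses are not known exactly. Their poses are not given: they have to be found in the camera images.
- shell_mid (a point): Centre (half-way up) of the top shell: pressed-steel meter housing shell, green enamel, about 0.3 kg, open side up, 180 mm (its x) by 130 mm (its y), 38 mm deep. z points out of the open side; at the start x points away from the robot, y to its left. Upright-faced box rim all round, 8 mm thick and 14 mm high, its top 19 mm above this point: pinch it from above, one finger inside, one outside.
- carrier: Loose plywood board, 220 mm (x) by 205 mm (y), 18 mm thick, free to slide on the shelf, with four shells stuck fast on it under the top one: 2 kg in all. Origin: centre of its underside; x away from the robot, y to the left. Stack axis at y = -17.5 mm, top rim 112 mm above the shelf. Along the left (+y) edge a batten 18 mm wide, top 50 mm above the shelf, outer face flush with the edge.
- board_push (a point): Middle of the outer (left, +y) face of that board and its batten, 30 mm above the shelf: a place to push at.
- board_edge_near (a point): End of the loose board's right edge (-y face) nearer the robot, 9 mm above the shelf.
- board_edge_far (a point): The other end of that right edge, farther from the robot, 9 mm above the shelf.
- neighbour: The fixed plywood board to the right of the loose one, 220 mm (x) by 200 mm (y), 18 mm thick, with a finished housing 106 mm high (above the shelf) on it; fixed to the shelf. Origin: centre of its underside; its left face, against which the loose board butts, is the plane y = +100 mm in its frame.
- ledge_clear (a point): Centre of the empty right-hand end of the galvanised issue ledge, on its top, 45 mm above the shelf. The fixed ledge is 200 mm (x) by 400 mm (y); this point is 100 mm from its right-hand (-y) end and on its middle line.
- lock: Brass tumbler lock, 30 mm across and 35 mm high, standing on the left half of the ledge; origin at its foot. Leave alone.
- funnel: Steel coin funnel, 72 mm across and 66 mm high, standing mouth down on the left half of the ledge; origin at its foot. Leave alone.
- lens: Cracked glass lens, 68 mm across and 7 mm thick, lying on the left half of the ledge; origin at its underside. Leave alone.
- corner_near_left (a point): Corner of the top shell's rim at (-90, +65) mm in the shell's x, y, 12 mm above the shell's centre, 7 mm below the rim's top. The top rim rests right on the rim of the next shell: fingers that reach more than 14 mm below the rim's top grip that one as well.
- corner_far_left (a point): Corner of the top shell's rim at (+90, +65) mm in the shell's x, y, 12 mm above the shell's centre, 7 mm below the rim's top. Near each of its four corners the sprung edge of the shell below grips the top shell with about 4 N, until it is raised about 5 mm there. Lift one corner and they let go one after another; pulled straight up all four hold at once, nearly enough to lift the whole stack.
- corner_far_right (a point): Corner of the top shell's rim at (+90, -65) mm in the shell's x, y, 12 mm above the shell's centre, 7 mm below the rim's top.
- corner_near_right (a point): Corner of the top shell's rim at (-90, -65) mm in the shell's x, y, 12 mm above the shell's centre, 7 mm below the rim's top.
Not all that is in view belongs to the job. Of the things that look like the part that bears shell_mid, the middle-sized one is meant.

How it is judged:
By the outcome, as a careful person would: the job done as asked, in the order asked, and still so for the second after the job is handed in, while the arm keeps its last pose, push and grip.
It also fails if it takes over 72 s, if anything falls off the work surface, if the arm or the gripper's body presses on something with over 40 N, if the wrist force passes 120 N, or if a joint passes its speed limit or range.

## Robot

A 7-joint arm with a two-finger parallel gripper is mounted at the origin on the work surface. World frame = base frame: x ahead of the robot, y to its left, z up, the work surface at z = 0. Lengths are in m, angles in rad, forces in N, time in s.
With the tool pointing down it reaches from about 0.4 to 0.875 m from the base axis. Payload 19.3 kg.
Tool frame: the origin (TCP) lies on the centre line of the jaws, within the pads' length; the fingertips stand 8 mm ahead of it and the grasp point (between the pads) lies 11 mm behind it; z points along the fingers, y is the line along which they close (so a half turn about z gives the same grasp; the last joint's range is limited). The gripper opens to 85 mm and grips with 20 to 120 N. Pads are 22 mm wide; open, the fingers measure 114 mm over their backs; the gripper's body (76 mm by 85 mm) begins 54 mm behind the grasp point. The pads swing forward as they close: fully open they stand 13 mm farther back than shut.
Start: joints at [-1.307, 0.521, -0.036, 1.599, 0.021, 1.021, -0.113], TCP at [0.205, 0.59, 0.239] pointing down, gripper open.
Joint ranges: [-2.91, 2.91], [-0.3, 2.13], [-1.5, 1.42], [0.17, 2.43], [-1.26, 4.41], [0.16, 1.93], [-2.52, 2.52]. Speed limits (rad/s): [1.89, 1.89, 2.39, 2.39, 3.01, 3.01, 3.01].

## Interface

Orientations are given as [roll, pitch, yaw] about the fixed x, y, z axes, in that order (R = Rz(yaw) Ry(pitch) Rx(roll)).
In Python, from workcell import status, grab_frame, camera_params, bot, search_frame, silhouettes gives the robot as it stands.
- The arm moves only by the shell command python3 -m creep 'ROWS' [FORCE]. ROWS is JSON, a list of rows, each a list of 5 numbers: the shift along the tool's x, y, z in units of 60 mm (1.0 is 60 mm), then the turn about the tool's z in units of 8 degrees (1.0 is 8 degrees), then the opening, from 0 (shut) to 1 (fully open). In form: [[x, y, z, twist, hand], ...]. A call has 1 to 5 rows; each row is the pose to reach, as a shift and turn from the pose commanded when the call began, along the tool's axes at that moment; what a row does not reach only later rows make up. A row lasts 1/8 s, in which the tool goes at most 62.5 mm and 10.7 degrees, less where a joint would pass 70% of its speed; a pose out of reach is approached as far as the arm can. A call with a gripper value outside its range is refused whole. The fingers move at their own pace and stop on an object; FORCE is the grip in N (left out, the last holds). Time passes only in rows, so rows that repeat a pose let the fingers close. It gives the time, the measured TCP pose, the force, the opening and the grip force at its end, in the units of the state.
- status.observe(): the state, without advancing time (a new reading comes with each control period).
- grab_frame(name): name is "side" or "top"; returns the picture (480x640x3 uint8, blue, green, red); there is no depth.
- camera_params(name): a dict with "K" (3x3 intrinsics, pixels), "rvec" (rotation vector, rad) and "tvec" (3), from world to camera coordinates, as OpenCV has them. Camera axes: x right, y down, z forward; pixel columns grow to the right and rows downward; lengths in m; the calibration is good to about 2 mm. A picture is of the moment at which its call begins. camera_params takes no time and is no camera call.
- bot.job_done(): hands the job in; it is judged then, once.
Trained networks look in the newest picture that a camera, given by its name, has taken for a name from the list of things; names that differ only in an ending like _2 or _b are one class to them, and where a whole thing is asked for, a point or a joint stands for the part that bears it (a point fixed in the world has none). Each returns a list of dicts, best first, with "p" (0 to 1); they miss things now and then, are a little off and sometimes report something else, mostly with a low value. They report only what shows in the picture. A call takes as long as a camera call. They do not tell look-alikes from the thing itself.
- search_frame(camera, name): "extent" ([left, top, right, bottom] as shares, 0 to 1, of the picture: columns of its width, rows of its height, round what is visible of it).
- silhouettes(camera, name): "mask" (480x640 bool, what is visible of it) and "extent" ([left, top, right, bottom] as shares, 0 to 1, of the picture: columns of its width, rows of its height, round what is visible of it).
The state is a dict: "clock": time; "qpos": joint angles; "qd": joint speeds; "joint_efforts": joint torques, N m; "position": TCP position; "tool_rot": TCP orientation; "force": force on the tool from outside, world axes, zero at the start; "moment": the same for the moment, N m; "grip_width": finger opening in m; "finger_force": force on a finger pad.
Only numpy, scipy, OpenCV 4.12 (cv2) and the standard library are available. Lean on these libraries where they do the work, as an engineer would, in place of code of your own. Each camera call takes 0.05 s, during which the arm holds its last target. There are 200 camera calls.

## Working session

There is one attempt and no reset: what is moved stays moved. The work goes in short steps, Python scripts to look and compute and a shell command to move; the robot and the scene stay as the last step left them, time stands still between calls to the robot, and variables do not carry over. Pictures are saved under pics/ and viewed, at most 10 in all, crops included, and the job is handed in when it is done.

```bash
ls; mkdir -p pics
python3 - <<'E'
from workcell import status, grab_frame, camera_params, bot, search_frame, silhouettes
import cv2,numpy as np
s=status.observe();print(s)
a=grab_frame("top");b=grab_frame("side")
cv2.imwrite("pics/top0.png",a);cv2.imwrite("pics/side0.png",b)
for c in("top","side"):
    p=camera_params(c);R=cv2.Rodrigues(np.array(p["rvec"],float))[0];print(c,p["K"],"pos",-R.T@np.array(p["tvec"]).ravel(),"fwd",R[2])
    for n in("shell_mid","carrier","neighbour","ledge_clear","lock"):
        print(n,[(round(d["p"],2),np.round(np.array(d["extent"])*[640,480,640,480]).tolist()) for d in search_frame(c,n)])
E
```

```text
pics
{'clock': 0.0, 'qpos': array([-1.30720422,  0.52200586, -0.03631477,  1.59995577,  0.021193  ,
        1.02109116, -0.11281523]), 'qd': array([ 0.0001385 ,  0.00115823, -0.00229186, -0.00175043, -0.0003711 ,
       -0.00299631,  0.0008961 ]), 'joint_efforts': array([ 1.16762760e-03, -9.27083445e+01,  1.98037572e+00, -3.69937456e+01,
        1.79174496e-02,  8.06078722e-03,  1.78907521e-05]), 'position': array([0.20470641, 0.59020788, 0.23874965]), 'tool_rot': array([-3.14051988e+00,  7.55160063e-05,  2.80775982e+00]), 'force': array([0.57566243, 0.66491441, 0.69797792]), 'moment': array([-0.00807161, -0.02805109, -0.00445895]), 'finger_force': 0.0, 'grip_width': 0.08502166088049279}
top [[567.04963768   0.         315.09400914]
 [  0.         567.04963768 240.75836535]
 [  0.           0.           1.        ]] pos [0.39457929 0.00993258 1.39623024] fwd [ 0.0422185   0.01326023 -0.9990204 ]
shell_mid [(0.97, [394.0, 169.0, 450.0, 253.0]), (0.92, [366.0, 83.0, 413.0, 145.0]), (0.67, [410.0, 306.0, 524.0, 399.0])]
carrier [(0.58, [366.0, 165.0, 451.0, 261.0])]
neighbour [(0.96, [465.0, 169.0, 559.0, 267.0])]
ledge_clear [(0.63, [104.0, 177.0, 278.0, 279.0]), (0.35, [363.0, 165.0, 448.0, 260.0])]
lock [(0.69, [134.0, 214.0, 153.0, 226.0])]
side [[484.50152817   0.         314.61565831]
 [  0.         484.50152817 234.38719365]
 [  0.           0.           1.        ]] pos [-0.10270548 -0.57830066  0.95840645] fwd [ 0.49426004  0.49202643 -0.71667078]
shell_mid [(0.8, [344.0, 241.0, 440.0, 318.0]), (0.67, [398.0, 215.0, 462.0, 258.0]), (0.34, [321.0, 243.0, 442.0, 354.0])]
carrier [(0.62, [319.0, 245.0, 442.0, 352.0])]
neighbour [(0.92, [397.0, 308.0, 537.0, 439.0]), (0.62, [190.0, 147.0, 212.0, 175.0])]
ledge_clear [(0.61, [174.0, 144.0, 314.0, 260.0])]
lock [(0.72, [339.0, 242.0, 437.0, 322.0]), (0.48, [190.0, 147.0, 213.0, 177.0]), (0.43, [211.0, 161.0, 226.0, 172.0])]
```

View pics/top0.png

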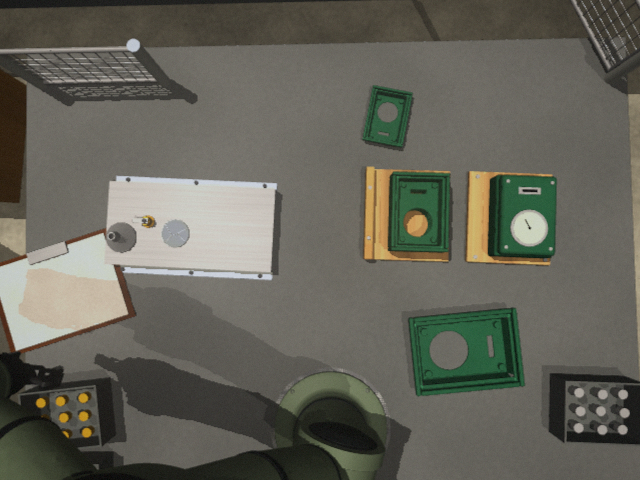

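View pics/side0.png

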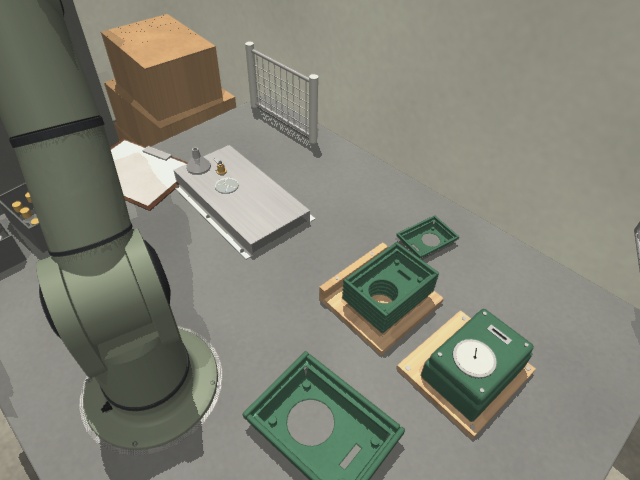

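Candidates for the shell: the small one at top(389,115), the stack on the board at top(420,211), and the large one at top(466,350). The middle-sized one is the stack on the loose board, next to the gauge housing at (525,217). The ledge is at left, with its empty end around (240,228). Next I take a close crop and fit models to it.

```bash
cat > h.py <<'E'
from workcell import status, grab_frame, camera_params, bot, search_frame, silhouettes
import cv2,numpy as np
from scipy.optimize import minimize
P={c:camera_params(c) for c in("top","side")}
def proj(c,X):
    p=P[c];return cv2.projectPoints(np.asarray(X,float).reshape(-1,1,3),np.array(p["rvec"],float),np.array(p["tvec"],float),np.array(p["K"],float),None)[0].reshape(-1,2)
def onplane(c,uv,z):
    p=P[c];K=np.array(p["K"]);R=cv2.Rodrigues(np.array(p["rvec"],float))[0];o=-R.T@np.array(p["tvec"]).ravel()
    uv=np.atleast_2d(uv);d=np.c_[uv,np.ones(len(uv))]@np.linalg.inv(K).T@R
    return o+d*((z-o[2])/d[:,2])[:,None]
def box(x0,x1,y0,y1,z0,z1): return np.array([[x,y,z] for x in(x0,x1) for y in(y0,y1) for z in(z0,z1)])
def pose(X,q): 
    c,s=np.cos(q[2]),np.sin(q[2]);X=np.asarray(X,float);return np.c_[X[:,0]*c-X[:,1]*s+q[0],X[:,0]*s+X[:,1]*c+q[1],X[:,2]]
def render(c,boxes,q):
    m=np.zeros((480*4,640*4),np.uint8)
    for b in boxes:
        h=cv2.convexHull((proj(c,pose(b,q))).astype(np.float32))
        cv2.fillConvexPoly(m,np.round((h+.5)*4*16-8).astype(np.int32),255,shift=4)
    return cv2.resize(m,(640,480),interpolation=cv2.INTER_AREA)/255.
CARR=[box(-.11,.11,-.1025,.1025,0,.018),box(-.11,.11,.0845,.1025,0,.05),box(-.09,.09,-.0825,.0475,.042,.112)]
def fg(img,roi):
    hsv=cv2.cvtColor(img,cv2.COLOR_BGR2HSV);m=(hsv[...,1]>75).astype(np.uint8)
    k=np.zeros_like(m);x0,y0,x1,y1=roi;k[y0:y1,x0:x1]=m[y0:y1,x0:x1]
    cs=cv2.findContours(k,cv2.RETR_EXTERNAL,cv2.CHAIN_APPROX_NONE)[0];o=np.zeros_like(m)
    cv2.drawContours(o,[max(cs,key=cv2.contourArea)],-1,1,-1);return o
def fit(imgs,rois,q0,boxes=CARR):
    M={c:fg(imgs[c],rois[c]) for c in imgs}
    f=lambda q:sum(np.abs(render(c,boxes,q)-M[c]).sum()/M[c].sum() for c in imgs)
    r=minimize(f,q0,method="Nelder-Mead",options=dict(initial_simplex=np.array(q0)+np.array([[0,0,0],[.01,0,0],[0,.01,0],[0,0,.06]]),xatol=1e-5,fatol=1e-5))
    return r.x,r.fun,M
def rpt(M,c):
    return cv2.boundingRect(M[c])
E
python3 - <<'E'
from h import *
a=cv2.imread("pics/top0.png");b=cv2.imread("pics/side0.png")
rois=dict(top=(355,155,462,275),side=(310,240,448,360))
for cs in(("top",),("top","side"),("side",)):
    q,f,M=fit({c:dict(top=a,side=b)[c] for c in cs},rois,[.46,-.22,0]);print(cs,q.round(4),round(f,3))
q,f,M=fit(dict(top=a),rois,[.46,-.22,0])
# neighbour left face etc: board corner lines from top plane z=.018
hsv=cv2.cvtColor(a,cv2.COLOR_BGR2HSV)
m=((hsv[...,1]>75)).astype(np.uint8);L=[]
for r in range(180,258,3):
    c=460+np.argmax(m[r,460:500]);g=a[r,c-2:c+2].astype(int).sum(1);L.append((c-.5,r))
L=onplane("top",L,.018);k=np.polyfit(L[:,0],L[:,1],1);print("nb left line slope",k,np.abs(np.polyval(k,L[:,0])-L[:,1]).max())
rows=[np.where(m[:,c][160:290])[0]+160 for c in range(473,485,2)]
print("nb far/near x",[ (onplane("top",[(c,r[0]-.5)],.018)[0,0].round(4),onplane("top",[(c,r[-1]+.5)],.018)[0,0].round(4)) for c,r in zip(range(473,485,2),rows)])
# ledge
for c in("top",):
    for d in silhouettes(c,"ledge_clear")[:1]:
        r=cv2.minAreaRect(cv2.findContours(d["mask"].astype(np.uint8),0,2)[0][0]);print("ledge",onplane("top",cv2.boxPoints(r),.045).round(3).tolist())
v=np.hstack([cv2.resize(a[150:280,355:565],None,fx=3.8,fy=3.8,interpolation=cv2.INTER_CUBIC)])
for X in(CARR[0],CARR[1],CARR[2]):
    for p in proj("top",pose(X[X[:,2]==X[:,2].max()],q)): cv2.circle(v,tuple(np.round((p-[355,150]+.5)*3.8).astype(int)),3,(0,0,255),-1)
cv2.imwrite("pics/crop0.png",v)
E
```

```text
('top',) [ 0.5127 -0.1947 -0.0454] 0.018
('top', 'side') [ 0.5135 -0.1934 -0.0478] 0.103
('side',) [ 0.5162 -0.1914 -0.0454] 0.059
nb left line slope [-0.062066   -0.30776194] 0.0012864828142163387
nb far/near x [(np.float64(0.6176), np.float64(0.3938)), (np.float64(0.6176), np.float64(0.3937)), (np.float64(0.6175), np.float64(0.3936)), (np.float64(0.6174), np.float64(0.3935)), (np.float64(0.6173), np.float64(0.3934)), (np.float64(0.6172), np.float64(0.3934))]
ledge [[0.386, 0.534, 0.045], [0.62, 0.523, 0.045], [0.593, 0.117, 0.045], [0.36, 0.131, 0.045]]
```

View pics/crop0.png

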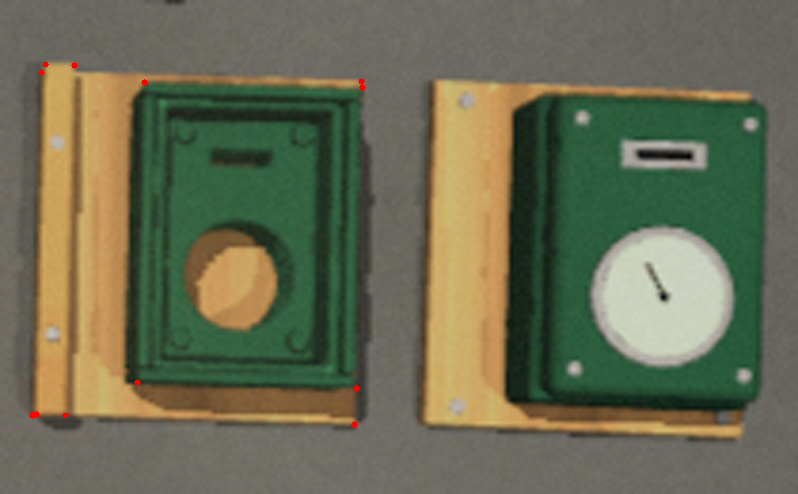

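```bash
cat >> h.py <<'E'
def edge(img,lo,hi,rows,z,rev=False):
    "subpixel left edge of saturated region between cols lo..hi; line y=k0*x+k1 at plane z"
    S=cv2.cvtColor(img,cv2.COLOR_BGR2HSV)[...,1].astype(float);L=[]
    for r in rows:
        v=S[r,lo:hi];t=(v[:3].mean()+v[-4:].mean())/2;i=int(np.argmax(v>t))
        if i: L.append((lo+i-1+(t-v[i-1])/(v[i]-v[i-1]),r))
    X=onplane("top",L,z);k=np.polyfit(X[:,0],X[:,1],1);e=np.polyval(k,X[:,0])-X[:,1];g=abs(e)<2*e.std()
    k=np.polyfit(X[g,0],X[g,1],1);return k,e[g].std()
E
python3 - <<'E'
from h import *
a=cv2.imread("pics/top0.png")
k,e=edge(a,456,478,range(178,256),0);print("nb left z=0",k,e,"y at .51",np.polyval(k,.51))
k,e=edge(a,352,376,range(175,255),0);print("car left z=0",k,e,"y at .513",np.polyval(k,.513))
q=[.5127,-.1947,-.0454]
print("car model left/right mid, push", pose([[0,.1025,.03],[0,-.1025,0],[.11,-.1025,0],[-.11,-.1025,0]],q))
E
```

```text
nb left z=0 [-0.0589988  -0.31359545] 0.0002796212437600579 y at .51 -0.34368484108981706
car left z=0 [-0.04559024 -0.06897771] 0.0002449017465277067 y at .513 -0.09236549910347891
car model left/right mid, push [[ 0.5173519  -0.09230562  0.03      ]
 [ 0.5080481  -0.29709438  0.        ]
 [ 0.61793475 -0.30208667  0.        ]
 [ 0.39816144 -0.2921021   0.        ]]
```

```bash
cat >> h.py <<'E'
from scipy.spatial.transform import Rotation as Ro
def to(x,y,z,yaw=None):
    s=status.observe();R=Ro.from_euler("xyz",s["tool_rot"]).as_matrix()
    d=R.T@(np.array([x,y,z])-s["position"])/.06
    t=0 if yaw is None else np.degrees((s["tool_rot"][2]-yaw+np.pi)%(2*np.pi)-np.pi)/8
    print("rows xyz",d.round(3),"twist",round(t,3),"| at",s["position"].round(4),"rpy",s["tool_rot"].round(3),"F",s["force"].round(1),"w",round(s["grip_width"],4),"ff",round(s["finger_force"],1),"t",round(s["clock"],2),"q",s["qpos"].round(2))
E
python3 -c "
from h import *
to(.5,.08,.24,1.512)"
```

```text
rows xyz [-7.436 -6.426 -0.012] twist 9.28 | at [0.2048 0.5905 0.2393] rpy [-3.142  0.     2.808] F [-0.3 -0.6 -1. ] w 0.0852 ff 0.0 t 0.65 q [-1.31  0.52 -0.04  1.6   0.02  1.02 -0.11]
```

```bash
python3 -m creep '[[-7.4,-6.4,0,9.28,0],[-7.4,-6.4,0,9.28,0],[-7.4,-6.4,0,9.28,0],[-7.4,-6.4,0,9.28,0],[-7.4,-6.4,0,9.28,0]]' 40; python3 -c "
from h import *
to(.52,-.03,.16,1.512)"
```

```text
clock: 1.27
position: [0.3619, 0.3182, 0.2396]
tool_rot: [3.141, -0.001, 1.864]
force: [1.0, -0.4, -0.2]
grip_width: 0.0004
finger_force: 0.0
rows xyz [-6.317  0.844  1.324] twist 2.522 | at [0.3619 0.3182 0.2396] rpy [ 3.141e+00 -1.000e-03  1.864e+00] F [ 1.  -0.4 -0.2] w 0.0004 ff 0.0 t 1.27 q [-1.04  0.3   0.25  1.98 -0.09  0.87 -0.45]
```

```bash
python3 -m creep '[[-6.3,0.84,1.3,2.52,0],[-6.3,0.84,1.3,2.52,0],[-6.3,0.84,1.3,2.52,0],[-6.3,0.84,1.3,2.52,0],[-6.3,0.84,1.3,2.52,0]]' >/dev/null; python3 -c "
from h import *
to(.52,-.03,.06,1.512)"
```

```text
rows xyz [-1.144  0.558  1.942] twist 0.05 | at [0.4901 0.0402 0.1765] rpy [ 3.141 -0.     1.519] F [1.4 0.9 0.2] w 0.0001 ff 0.0 t 1.9 q [-0.49  0.42  0.37  2.02 -0.23  0.73 -0.03]
```

```bash
python3 -m creep '[[-1.14,0.56,1.0,0.05,0],[-1.14,0.56,2.0,0.05,0],[-1.14,0.56,2.45,0.05,0],[-1.14,0.56,2.45,0.05,0],[-1.14,0.56,2.45,0.05,0]]' >/dev/null; python3 -c "
from h import *
to(.517,-.0813,.030,1.512);to(.514,-.127,.03,1.512)"
```

```text
rows xyz [-0.892  0.004  0.021] twist -0.002 | at [ 0.5199 -0.0279  0.0313] rpy [ 3.14  -0.     1.512] F [0.5 0.3 0.6] w -0.0003 ff 0.0 t 2.52 q [-0.23  0.71  0.24  2.02 -0.36  0.45  0.21]
rows xyz [-1.655e+00 -1.000e-03  2.100e-02] twist -0.002 | at [ 0.5199 -0.0279  0.0313] rpy [ 3.14  -0.     1.512] F [0.5 0.3 0.6] w -0.0003 ff 0.0 t 2.52 q [-0.23  0.71  0.24  2.02 -0.36  0.45  0.21]
```

```bash
python3 -m creep '[[-0.5,0,0,0,0],[-0.8,0,0,0,0],[-0.9,0,0,0,0],[-1.0,0,0,0,0],[-1.1,0,0,0,0]]' ; python3 -m creep '[[-0.1,0,0,0,0],[-0.2,0,0,0,0],[-0.3,0,0,0,0],[-0.4,0,0,0,0],[-0.4,0,0,0,0]]'; python3 -c "
from h import *
to(.514,-.127,.03,1.512)"
```

```text
clock: 3.15
position: [0.5166, -0.0911, 0.031]
tool_rot: [3.14, -0.003, 1.514]
force: [1.6, 14.7, 10.7]
grip_width: 0.0
finger_force: 7.7
clock: 3.78
position: [0.5152, -0.1162, 0.0309]
tool_rot: [3.14, -0.002, 1.513]
force: [1.2, 7.5, 5.7]
grip_width: -0.0001
finger_force: 3.9
rows xyz [-0.181 -0.009  0.015] twist 0.007 | at [ 0.5152 -0.1162  0.0309] rpy [ 3.140e+00 -2.000e-03  1.513e+00] F [1.2 7.5 5.7] w -0.0001 ff 3.9 t 3.77 q [-0.05  0.71  0.22  2.   -0.33  0.46  0.36]
```

```bash
python3 -m creep '[[-0.05,0,0,0,0],[-0.1,0,0,0,0],[-0.15,0,0,0,0],[-0.18,0,0,0,0],[-0.2,0,0,0,0]]' ; python3 -m creep '[[-0.02,0,0,0,0],[-0.04,0,0,0,0],[-0.06,0,0,0,0],[-0.08,0,0,0,0],[-0.08,0,0,0,0]]'
```

```text
clock: 4.4
position: [0.5146, -0.1255, 0.0309]
tool_rot: [3.141, -0.005, 1.515]
force: [1.8, 28.0, 12.1]
grip_width: -0.0003
finger_force: 13.9
clock: 5.03
position: [0.5168, -0.127, 0.0309]
tool_rot: [3.137, -0.008, 1.519]
force: [15.3, 41.9, 4.5]
grip_width: 0.0004
finger_force: 21.6
```

Run:
```python
from h import *
a=grab_frame("top");b=grab_frame("side");cv2.imwrite("pics/top1.png",a);cv2.imwrite("pics/side1.png",b)
v=np.hstack([cv2.resize(a[150:280,370:500],(400,400),interpolation=cv2.INTER_CUBIC),cv2.resize(b[280:420,340:480],(400,400),interpolation=cv2.INTER_CUBIC)])
cv2.imwrite("pics/crop1.png",v)
```

```text
(no output)
```

View pics/crop1.png

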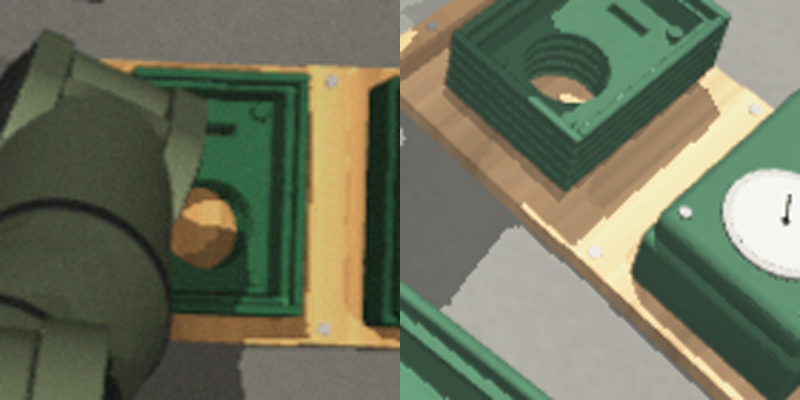

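Both boards now join with no visible gap, at the near end (side crop about (555,215)) and the far end (top crop about (308,65)). I'll back off, lift and re-measure.

```bash
python3 -m creep '[[0.1,0,0,0,0],[0.7,0,0,0,0.1],[0.7,0,-1,-1.3,0.3],[0.7,0,-2,-2.6,0.4],[0.7,0,-3,-3.9,0.4]]' 30; python3 -m creep '[[2,0,-0.5,-1.3,0.4],[3,0,-0.5,-2.6,0.4],[4,0,-0.5,-3.9,0.4],[4,0,-0.5,-5.2,0.4],[4,0,-0.5,-6.5,0.4]]'
python3 - <<'E'
from h import *
a=grab_frame("top");b=grab_frame("side");cv2.imwrite("pics/top2.png",a);cv2.imwrite("pics/side2.png",b)
k,e=edge(a,368,392,range(178,252),0);print("car left z=0",k,e,"y at .51",np.polyval(k,.51))
L=cv2.cvtColor(a,cv2.COLOR_BGR2HSV)[...,1]
NB=box(-.11,.11,-.3025,-.1025,0,.018);NH=box(-.1,.1,-.29,-.13,.018,.106)
q0=[.509,-.241,-.059]
# fit ignoring housing: mask restricted to columns left of stack right edge
M=fg(a,(370,150,462,280))
def f(q): return np.abs(render("top",CARR+[NB],q)-M)[:,:462].sum()
r=minimize(f,q0,method="Nelder-Mead",options=dict(initial_simplex=np.array(q0)+np.array([[0,0,0],[.005,0,0],[0,.005,0],[0,0,.03]])));print(r.x.round(4),r.fun,M.sum())
q=r.x
print("rim A outer corner",pose([[-.09,.0475,.112],[.09,.0475,.112],[0,-.0175,.093]],q).round(4), proj("top",pose([[-.09,.0475,.112],[.09,.0475,.112],[.09,-.0825,.112],[-.09,-.0825,.112]],q)).round(1).tolist())
to(.5,-.1,.25,np.pi-.059)
E
```

```text
clock: 5.75
position: [0.5153, -0.0924, 0.2126]
tool_rot: [3.141, 0.001, 2.062]
force: [1.8, 1.6, 0.2]
grip_width: 0.0341
finger_force: 0.0
clock: 6.38
position: [0.4019, 0.1229, 0.2409]
tool_rot: [3.14, 0.001, 2.976]
force: [0.4, -0.8, 0.1]
grip_width: 0.0344
finger_force: 0.0
car left z=0 [-0.05728401 -0.1092117 ] 0.0005460469554582161 y at .51 -0.13842654795173104
[ 0.5112 -0.2416 -0.0592] 90.58039215686276 7237
rim A outer corner [[ 0.4242 -0.1889  0.112 ]
 [ 0.6038 -0.1995  0.112 ]
 [ 0.5102 -0.2591  0.093 ]] [[410.7, 250.1], [413.6, 171.0], [471.0, 173.3], [468.5, 252.5]]
rows xyz [-2.223 -3.337 -0.157] twist -0.82 | at [0.4032 0.1202 0.2405] rpy [3.141e+00 1.000e-03 2.968e+00] F [ 0.2 -0.9 -0.1] w 0.0338 ff 0.0 t 6.47 q [-0.37  0.19 -0.07  2.1   0.02  0.84  0.95]
```

```bash
python3 -m creep '[[-1,-1,0,-0.9,0.4],[-0.8,-2,0,-0.9,0.4],[-0.8,-3,0,-0.9,0.4],[-0.8,-4,0,-0.9,0.4],[-0.8,-5,0,-0.9,0.4]]' >/dev/null
python3 - <<'E'
from h import *
q=[.5112,-.2416,-.0592]
t=pose([[-.065,.0435,0]],q)[0];print(t)
to(t[0],t[1],.11,np.pi-.0592)
a=cv2.imread("pics/top2.png");v=cv2.resize(a[150:280,380:490],None,fx=5,fy=4.5,interpolation=cv2.INTER_CUBIC)
for p in proj("top",pose([[-.09,.0475,.112],[.09,.0475,.112],[.09,-.0825,.112],[-.09,-.0825,.112],[-.082,.0395,.112],[.082,.0395,.112],[-.065,.0435,.112]],q)): cv2.circle(v,tuple(np.round((p-[380,150]+.5)*[5,4.5]).astype(int)),2,(0,0,255),-1)
cv2.imwrite("pics/crop2.png",v)
E
```

```text
[ 0.44888756 -0.19433045  0.        ]
rows xyz [-0.855 -0.2    2.173] twist 0.003 | at [ 0.3982 -0.1793  0.2403] rpy [-3.141e+00  1.000e-03  3.083e+00] F [ 1.7 -0.8 -0. ] w 0.0343 ff 0.0 t 7.1 q [ 0.18  0.22  0.12  2.07 -0.03  0.85  1.84]
```

View pics/crop2.png

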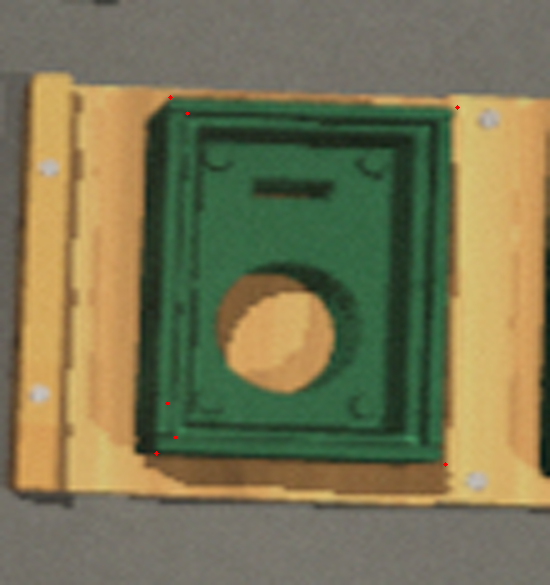

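```bash
python3 -m creep '[[-0.85,-0.2,0.5,0,0.4],[-0.85,-0.2,1.4,0,0.4],[-0.85,-0.2,1.9,0,0.4],[-0.85,-0.2,2.1,0,0.4],[-0.85,-0.2,2.17,0,0.4]]' 20; python3 -c "
from h import *
to(.4489,-.1943,.11,np.pi-.0592)"
```

```text
clock: 7.72
position: [0.4494, -0.1918, 0.1098]
tool_rot: [-3.141, 0.0, 3.087]
force: [0.5, -0.5, 0.4]
grip_width: 0.0342
finger_force: 0.0
rows xyz [ 0.006 -0.042 -0.004] twist 0.03 | at [ 0.4494 -0.1918  0.1098] rpy [-3.141  0.     3.087] F [ 0.5 -0.5  0.4] w 0.0342 ff 0.0 t 7.72 q [ 0.21  0.51  0.09  2.07 -0.08  0.57  1.88]
```

```bash
python3 -m creep '[[0,-0.03,0,0.03,0.4],[0,-0.03,0,0.03,0.25],[0,-0.03,0,0.03,0.15],[0,-0.03,0,0.03,0.05],[0,-0.03,0,0.03,0.0]]' 20; python3 -m creep '[[0,0,0,0,0],[0,0,0,0,0]]' 30;python3 - <<'E'
from h import *
to(.4489,-.1943,.11,np.pi-.0592)
a=grab_frame("top");b=grab_frame("side");cv2.imwrite("pics/top3.png",a);cv2.imwrite("pics/side3.png",b)
E
```

```text
clock: 8.35
position: [0.4494, -0.1933, 0.1101]
tool_rot: [-3.141, 0.001, 3.085]
force: [-1.5, 0.5, 8.3]
grip_width: 0.0076
finger_force: 22.7
clock: 8.6
position: [0.4494, -0.1933, 0.1101]
tool_rot: [-3.141, 0.001, 3.085]
force: [-1.1, 1.1, 9.5]
grip_width: 0.0068
finger_force: 31.6
rows xyz [ 0.007 -0.016  0.001] twist 0.018 | at [ 0.4494 -0.1933  0.1101] rpy [-3.141e+00  1.000e-03  3.085e+00] F [-1.1  1.1  9.5] w 0.0068 ff 31.6 t 8.6 q [ 0.22  0.51  0.09  2.06 -0.08  0.57  1.88]
```

```bash
python3 -m creep '[[0,0,-0.03,0,0],[0,0,-0.06,0,0],[0,0,-0.09,0,0],[0,0,-0.12,0,0],[0,0,-0.12,0,0]]' 35; python3 -m creep '[[0,0,-0.03,0,0],[0,0,-0.06,0,0],[0,0,-0.09,0,0],[0,0,-0.1,0,0]]'
python3 - <<'E'
from h import *
print(status.observe()["moment"])
a=grab_frame("top");b=grab_frame("side");cv2.imwrite("pics/top4.png",a);cv2.imwrite("pics/side4.png",b)
v=cv2.resize(b[230:390,330:490],(600,600),interpolation=cv2.INTER_CUBIC);cv2.imwrite("pics/crop4.png",v)
E
```

```text
clock: 9.32
position: [0.4492, -0.1932, 0.1168]
tool_rot: [3.142, 0.0, 3.085]
force: [1.4, -0.8, -2.1]
grip_width: 0.0071
finger_force: 34.7
clock: 9.82
position: [0.4492, -0.1933, 0.1228]
tool_rot: [-3.142, 0.0, 3.085]
force: [1.6, -0.4, -4.0]
grip_width: 0.007
finger_force: 36.0
[ 0.10337868 -0.17378775 -0.06947571]
```

View pics/crop4.png

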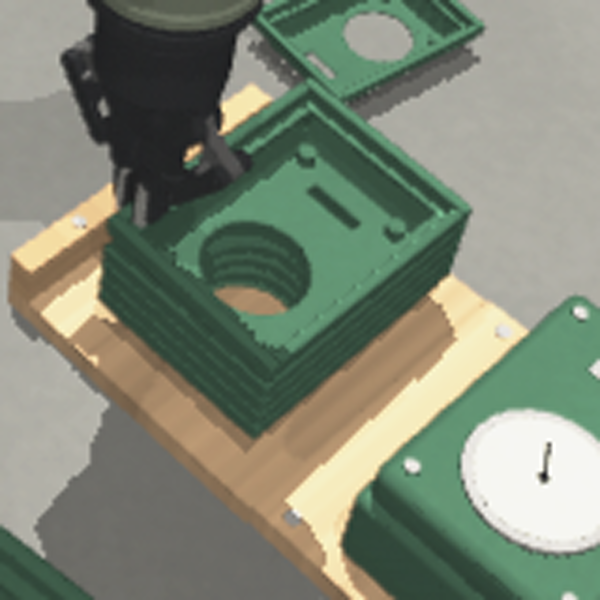

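```bash
cat >> h.py <<'E'
q=[.5112,-.2416,-.0592]
def flow(i,j,cam="side"):
    A=cv2.imread(f"pics/{cam}{i}.png",0);B=cv2.imread(f"pics/{cam}{j}.png",0)
    X=pose([[.09,.0475,.112],[.09,-.0825,.112],[-.09,-.0825,.112],[-.09,.0475,.112],[.11,.09,.05],[.11,-.1025,.018],[-.11,-.1025,.018]],q)
    p=proj(cam,X).astype(np.float32);n,st,e=cv2.calcOpticalFlowPyrLK(A,B,p.reshape(-1,1,2),None,winSize=(13,13))
    up=proj(cam,X+[0,0,.01])-p
    for k,a,d,u,s in zip("B-FL C-FR D-NR A-NL batten brdF brdN".split(),p,n.reshape(-1,2)-p,up,st.ravel()): print(k,a.round(0),"d",d.round(1),"per10mm up",u.round(1),s)
E
python3 -c "
from h import *
flow(3,4);flow(2,4)"
```

```text
B-FL [412. 253.] d [-0.7 -1.6] per10mm up [ 0.7 -2.9] 1
C-FR [456. 287.] d [-0.1 -0.2] per10mm up [ 1.  -2.8] 1
D-NR [402. 332.] d [ 0.3 -1.3] per10mm up [ 0.7 -2.7] 1
A-NL [357. 293.] d [ 0.3 -0.5] per10mm up [ 0.4 -2.8] 1
batten [400. 256.] d [-0.3 -0.2] per10mm up [ 0.6 -2.7] 1
brdF [460. 312.] d [-0.  0.] per10mm up [ 1.  -2.5] 1
brdN [396. 367.] d [-0. -0.] per10mm up [ 0.6 -2.4] 1
B-FL [412. 253.] d [-51.8 -72.1] per10mm up [ 0.7 -2.9] 1
C-FR [456. 287.] d [-0.3  0.1] per10mm up [ 1.  -2.8] 1
D-NR [402. 332.] d [ 4.  -4.2] per10mm up [ 0.7 -2.7] 1
A-NL [357. 293.] d [ -61.4 -193.6] per10mm up [ 0.4 -2.8] 1
batten [400. 256.] d [-52.  -17.8] per10mm up [ 0.6 -2.7] 1
brdF [460. 312.] d [ 0.1 -0.4] per10mm up [ 1.  -2.5] 1
brdN [396. 367.] d [13.6 11.4] per10mm up [ 0.6 -2.4] 1
```

```bash
python3 -m creep '[[0,0,0,0,0],[0,0,0,0,0],[0,0,-0.05,0,0],[0,0,-0.1,0,0],[0,0,-0.1,0,0]]' 110
python3 - <<'E'
from h import *
print(status.observe()["moment"])
cv2.imwrite("pics/side5.png",grab_frame("side"));cv2.imwrite("pics/top5.png",grab_frame("top"));flow(3,5)
E
```

```text
clock: 10.55
position: [0.4492, -0.1933, 0.129]
tool_rot: [-3.142, 0.0, 3.085]
force: [-0.5, 0.9, -3.5]
grip_width: 0.0042
finger_force: 108.4
[ 0.24578332  0.19704599 -0.03736017]
B-FL [412. 253.] d [-2.7 -2. ] per10mm up [ 0.7 -2.9] 1
C-FR [456. 287.] d [ 0.5 -3.2] per10mm up [ 1.  -2.8] 1
D-NR [402. 332.] d [ 1.5 -3.8] per10mm up [ 0.7 -2.7] 1
A-NL [357. 293.] d [ 0.3 -0.6] per10mm up [ 0.4 -2.8] 1
batten [400. 256.] d [-0.9 -0.6] per10mm up [ 0.6 -2.7] 1
brdF [460. 312.] d [-0. -0.] per10mm up [ 1.  -2.5] 1
brdN [396. 367.] d [-0. -0.] per10mm up [ 0.6 -2.4] 1
```

```bash
python3 -m creep '[[0,0,-0.15,0,0],[0,0,-0.35,0,0],[0,0,-0.6,0,0],[0,0,-0.9,0,0],[0,0,-1.2,0,0]]' 115 >/dev/null; python3 -m creep '[[0,0,-0.4,0,0],[0,0,-0.8,0,0],[0,0,-1,0,0],[0,0,-1,0,0],[0,0,-1,0,0]]'
python3 - <<'E'
from h import *
s=status.observe();print(s["moment"])
a=grab_frame("top");b=grab_frame("side");cv2.imwrite("pics/top6.png",a);cv2.imwrite("pics/side6.png",b)
v=np.hstack([cv2.resize(a[150:280,370:500],(400,400),interpolation=cv2.INTER_CUBIC),cv2.resize(b[200:380,320:500],(400,400),interpolation=cv2.INTER_CUBIC)]);cv2.imwrite("pics/crop6.png",v)
E
```

```text
clock: 11.9
position: [0.4488, -0.1931, 0.26]
tool_rot: [3.141, -0.001, 3.085]
force: [0.1, -0.4, -3.5]
grip_width: 0.0038
finger_force: 115.2
[0.22146093 0.13820774 0.00741461]
```

View pics/crop6.png

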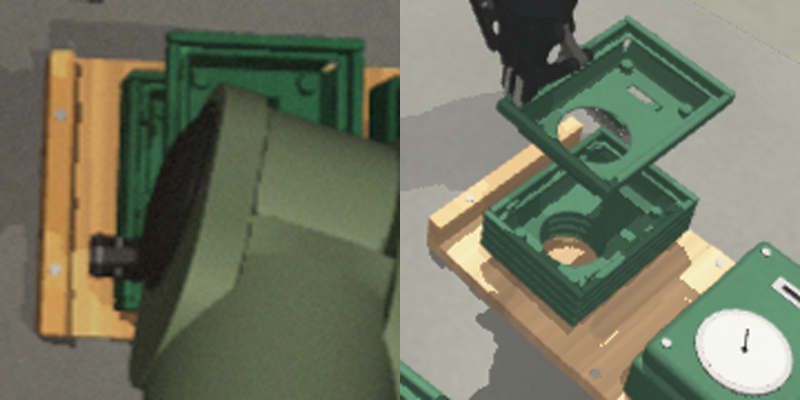

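```bash
python3 - <<'E'
from h import *
a=cv2.imread("pics/top2.png")
d=silhouettes("top","ledge_clear")
if d:
    m=d[0]["mask"].astype(np.uint8)
    S=cv2.cvtColor(a,cv2.COLOR_BGR2LAB)
    print([S[r,c].tolist() for r,c in((228,240),(183,200),(273,200),(228,277),(228,273))])
g=cv2.cvtColor(a,cv2.COLOR_BGR2GRAY).astype(int)
print("row228",g[228,266:284].tolist());print("col230 top",g[178:194,230].tolist(),"bot",g[262:284,230].tolist())
to(.4217,.2917,.26)
E
python3 -m creep '[[0,0.3,0,0,0],[0,0.8,0,0,0],[0.05,1.4,0,0,0],[0.1,2.0,0,0,0],[0.1,2.6,0,0,0]]'
```

```text
[[98, 122, 138], [221, 127, 123], [195, 128, 124], [43, 127, 129], [42, 128, 129]]
row228 [107, 82, 43, 42, 41, 43, 38, 41, 40, 40, 34, 42, 58, 70, 88, 116, 114, 116]
col230 top [121, 125, 120, 198, 218, 217, 217, 216, 211, 207, 210, 209, 208, 209, 202, 187] bot [140, 137, 137, 127, 123, 111, 107, 115, 110, 112, 112, 112, 113, 112, 112, 111, 110, 107, 102, 100, 103, 101]
rows xyz [9.090e-01 8.043e+00 3.000e-03] twist 0 | at [ 0.4489 -0.1932  0.26  ] rpy [ 3.141e+00 -1.000e-03  3.085e+00] F [ 0.2  0.8 -2.8] w 0.0038 ff 115.2 t 12.05 q [ 0.18  0.28  0.13  1.93 -0.04  0.93  1.84]
clock: 12.68
position: [0.4517, -0.0361, 0.2604]
tool_rot: [-3.142, -0.001, 3.085]
force: [0.7, 0.7, -1.7]
grip_width: 0.0034
finger_force: 115.2
```

```bash
python3 -m creep '[[0.15,0.6,0,0,0],[0.3,1.2,0,0,0],[0.45,1.8,0,0,0],[0.6,2.4,0,0,0],[0.7,3.0,0,0,0]]' >/dev/null
python3 - <<'E'
from h import *
a=cv2.imread("pics/top0.png");f=4.4
v=cv2.resize(a[165:290,95:275+10],None,fx=f,fy=f,interpolation=cv2.INTER_CUBIC)
g=cv2.cvtColor(a,cv2.COLOR_BGR2GRAY).astype(int)
print("row200",g[200,266:284].tolist(),"row250",g[250,266:284].tolist());print("col230 top",g[178:194,230].tolist(),"bot",g[262:284,230].tolist())
qq=[.4895,.327,-.066]
for p in proj("top",pose(np.vstack([box(-.1,.1,-.2,.2,.045,.045),[[0,-.1,.045]]]),qq)): cv2.circle(v,tuple(np.round((p-[95,165]+.5)*f).astype(int)),2,(0,0,255),-1)
cv2.imwrite("pics/crop7.png",v)
to(.4217,.2917,.26)
E
```

```text
row200 [196, 194, 196, 194, 193, 192, 194, 194, 160, 74, 69, 68, 70, 69, 69, 86, 106, 115] row250 [198, 195, 199, 197, 196, 173, 108, 65, 70, 67, 71, 73, 85, 109, 112, 110, 110, 111]
col230 top [116, 116, 116, 191, 208, 206, 209, 208, 205, 199, 202, 199, 198, 202, 200, 197] bot [199, 197, 203, 200, 201, 200, 198, 199, 160, 140, 196, 207, 209, 207, 207, 186, 138, 115, 117, 116, 117, 115]
rows xyz [0.106 2.426 0.006] twist 0 | at [0.4198 0.146  0.2604] rpy [-3.141 -0.     3.085] F [ 1.  -0.1 -3. ] w 0.0038 ff 115.2 t 13.3 q [-0.39  0.21 -0.09  2.02  0.02  0.91  1.02]
```

View pics/crop7.png

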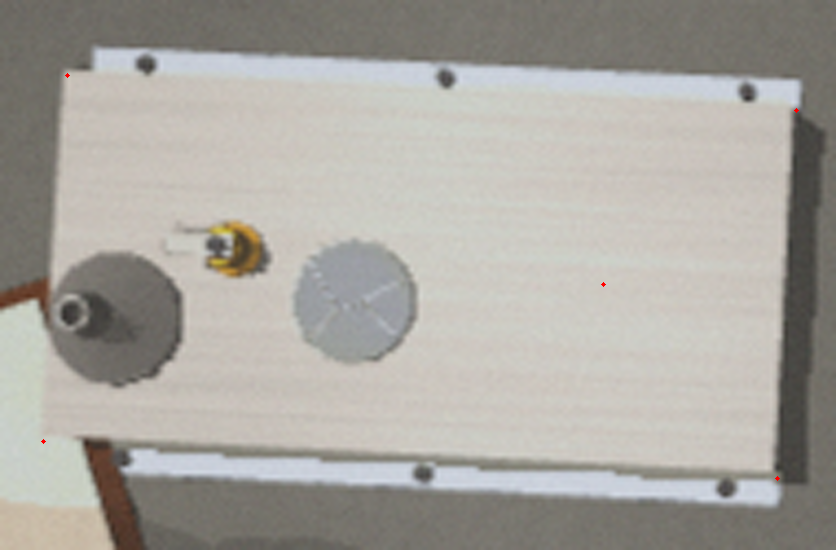

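Overlay corners lie on the ledge's corners; the clear point is at crop (603,284), about (0.484, 0.227). I finish the traverse, then measure the held shell's pose.

```bash
python3 -m creep '[[0.05,0.6,0,0,0],[0.1,1.2,0,0,0],[0.1,1.8,0,0,0],[0.1,2.25,0,0,0],[0.1,2.43,0,0,0]]'; python3 -m creep '[[0,0,0,0,0],[0,0,0,0,0],[0,0,0,0,0],[0,0,0,0,0]]'
python3 - <<'E'
from h import *
s=status.observe();print(s["moment"],s["position"])
a=grab_frame("top");b=grab_frame("side");cv2.imwrite("pics/top8.png",a);cv2.imwrite("pics/side8.png",b)
v=np.hstack([cv2.resize(a[140:290,190:340],(400,400),interpolation=cv2.INTER_CUBIC),cv2.resize(b[60:280,170:390],(400,400),interpolation=cv2.INTER_CUBIC)])
mid=np.array([.484,.227,.243])
for k,(c,o,w,sc) in enumerate((("top",(190,140),0,400/150),("side",(170,60),400,400/220))):
    X=box(-.09,.09,-.065,.065,.019,.019);X=pose(X,[0,0,-.0592])+mid
    for p in proj(c,X): cv2.circle(v,tuple(np.round((p-o+.5)*sc+[w,0]).astype(int)),2,(0,0,255),-1)
cv2.imwrite("pics/crop8.png",v)
E
```

```text
clock: 13.92
position: [0.4222, 0.2921, 0.2601]
tool_rot: [-3.141, -0.001, 3.086]
force: [0.1, -1.2, -3.4]
grip_width: 0.0042
finger_force: 115.2
clock: 14.42
position: [0.4227, 0.2903, 0.2608]
tool_rot: [-3.142, 0.0, 3.084]
force: [0.1, 0.9, -3.9]
grip_width: 0.004
finger_force: 115.2
[0.15344246 0.23541519 0.02805936] [0.42266895 0.29030401 0.26078487]
```

View pics/crop8.png

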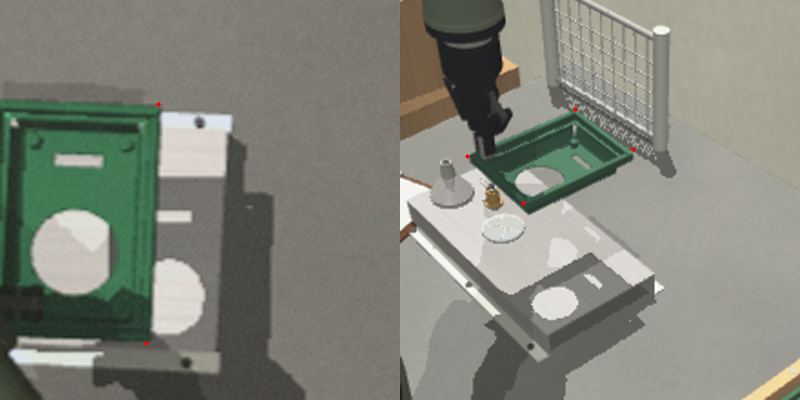

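```bash
cat > fitshell.py <<'E'
from h import *
import sys
n=sys.argv[1]
M={}
for c,roi in(("top",(180,170,255,275)),("side",(200,110,310,180))):
    im=cv2.imread(f"pics/{c}{n}.png");h=cv2.cvtColor(im,cv2.COLOR_BGR2HSV)
    g=((h[...,0]>60)&(h[...,0]<95)&(h[...,1]>75)).astype(np.uint8)
    k=np.zeros_like(g);x0,y0,x1,y1=roi;k[y0:y1,x0:x1]=g[y0:y1,x0:x1]
    cs=cv2.findContours(k,0,1)[0];o=np.zeros_like(k);cv2.fillConvexPoly(o,cv2.convexHull(max(cs,key=cv2.contourArea)),1);M[c]=o
B=np.vstack([box(-.09,.09,-.065,.065,.005,.019),box(-.08,.08,-.055,.055,-.019,.005)])
def ren(c,v):
    X=B@Ro.from_euler("xyz",[v[3],v[4],v[5]]).as_matrix().T+v[:3]
    m=np.zeros((1920,2560),np.uint8);h=cv2.convexHull(proj(c,X).astype(np.float32))
    cv2.fillConvexPoly(m,np.round((h+.5)*64-8).astype(np.int32),255,shift=4);return cv2.resize(m,(640,480),interpolation=cv2.INTER_AREA)/255.
f=lambda v:sum(np.abs(ren(c,v)-M[c]).sum() for c in M)
v0=np.array([.484,.227,.243,0,0,-.059])
best=None
for s in(1,-1):
    sim=np.vstack([v0,v0+s*np.diag([.008,.008,.008,.06,.06,.04])]);r=minimize(f,v0,method="Nelder-Mead",options=dict(initial_simplex=sim,maxiter=600,xatol=1e-5,fatol=.05))
    print(r.x[:3].round(4),"roll,pitch,yaw deg",np.degrees(r.x[3:]).round(2),round(r.fun,1),f(v0),{c:cv2.boundingRect(M[c]) for c in M})
E
python3 fitshell.py 8
```

```text
[0.4828 0.2234 0.2494] roll,pitch,yaw deg [-5.38  2.78 -2.85] 610.7 825.3411764705884 {'top': (183, 178, 67, 90), 'side': (209, 121, 89, 55)}
[0.4827 0.223  0.25  ] roll,pitch,yaw deg [-5.18  3.23 -2.24] 608.6 825.3411764705884 {'top': (183, 178, 67, 90), 'side': (209, 121, 89, 55)}
```

```bash
cat > patch.py <<'E'
import re
s=open("fitshell.py").read()
s=s.replace("B=np.vstack","W={c:np.ones((480,640)) for c in M};W['top'][:,:215]=0\ndef Bx(i): return np.vstack").replace("box(-.08,.08,-.055,.055,-.019,.005)","box(-.09+i,.09-i,-.065+i,.065-i,-.019,.005)")
s=s.replace("X=B@","X=Bx(v[6])@").replace("v[5]]","v[5]]").replace("np.abs(ren(c,v)-M[c])","(W[c]*np.abs(ren(c,v)-M[c]))").replace("0,0,-.059]","0,0,-.059,.01]").replace(".06,.06,.04]",".06,.06,.04,.008]").replace("maxiter=600","maxiter=900")
s=s.replace("np.degrees(r.x[3:])","np.degrees(r.x[3:6])").replace("round(r.fun,1)","round(r.fun,1),r.x[6]")
s+="""
    for c in M:
        d=ren(c,r.x)-M[c];print(c,(W[c]*abs(d)).sum().round(1),M[c].sum())
"""
open("fitshell.py","w").write(s)
E
python3 patch.py; python3 fitshell.py 8
```

```text
[0.4836 0.2257 0.2441] roll,pitch,yaw deg [-1.39  1.8  -2.95] 199.8 0.017839816461231818 458.3960784313726 {'top': (183, 178, 67, 90), 'side': (209, 121, 89, 55)}
top 58.9 5522
side 140.9 2718
[0.4838 0.2257 0.244 ] roll,pitch,yaw deg [-1.8   1.71 -3.  ] 206.0 0.01767747247382935 458.3960784313726 {'top': (183, 178, 67, 90), 'side': (209, 121, 89, 55)}
top 61.1 5522
side 145.0 2718
```

```bash
python3 -m creep '[[0,0,0,0,0],[0,0,0,0,0],[0,0,0,0,0],[0,0,0,0,0],[0,0,0,0,0]]'
python3 - <<'E'
from h import *
a=grab_frame("top");cv2.imwrite("pics/top9.png",a);cv2.imwrite("pics/side9.png",grab_frame("side"))
k,e=edge(a,368,392,range(178,252),0);print("car left z=0",k,e,np.polyval(k,.51))
f=4.4;v=cv2.resize(a[155:280,370:550],None,fx=f,fy=f,interpolation=cv2.INTER_CUBIC);cv2.imwrite("pics/crop9.png",v)
E
python3 fitshell.py 9
```

```text
clock: 15.15
position: [0.4225, 0.2908, 0.2607]
tool_rot: [-3.142, -0.0, 3.085]
force: [-0.1, 0.0, -3.7]
grip_width: 0.0039
finger_force: 115.2
car left z=0 [-0.05682167 -0.10935586] 0.0006392227899478355 -0.13833491516647192
[0.4843 0.2264 0.2432] roll,pitch,yaw deg [-0.93  1.67 -3.24] 230.4 0.018325866422273754 472.92156862745105 {'top': (183, 178, 67, 90), 'side': (209, 121, 89, 55)}
top 96.7 5251
side 133.7 2736
[0.4839 0.2262 0.2437] roll,pitch,yaw deg [-0.8   1.92 -2.78] 223.5 0.017841864967636636 472.92156862745105 {'top': (183, 178, 67, 90), 'side': (209, 121, 89, 55)}
top 98.9 5251
side 124.6 2736
```

View pics/crop9.png

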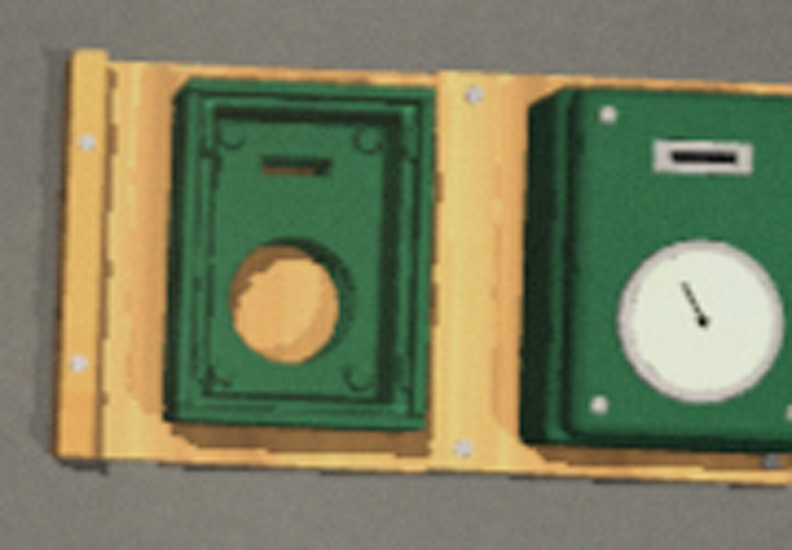

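The stack is still standing on its board, with the board seam closed at crop (436,75) to (430,465). The shell is steady and within about 2° of level, so I'm handing in.

```bash
python3 -c "
from workcell import bot
print(bot.job_done())"
```

```text
the job is handed in; nothing more can be done
None
```

I handed the job in at about 15 s. The loose board is flush against the fixed one to within about 0.5 mm, the limit of what I could measure. The top shell came off by its near-left corner, with the opposite corner still down. It is held still, within about 2° of level and about 18 cm above the middle of the ledge's empty end. The rest of the stack is standing and the arm stayed clear of the lock, funnel and lens; the wrist force read 42 N at its highest reported value, with the closed fingertips against the batten at the end of the push.

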